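# Switch off the high voltage and pop open the counting chamber

### The arm

A 6-joint arm with a two-finger parallel gripper is mounted at the origin on the work surface. World frame = base frame: x ahead of the robot, y to its left, z up, the work surface at z = 0. Lengths are in m, angles in rad, forces in N, time in s.
With the tool pointing down it reaches from about 0.275 to 0.85 m from the base axis. Payload 19 kg.
Tool frame: the origin (TCP) lies between the finger pads; the fingertips stand 22 mm ahead of it and the grasp point (between the pads) lies 3 mm ahead of it; z points along the fingers, y is the direction in which the jaws open and shut (so a half turn about z gives the same grasp; the last joint's range is limited). The gripper opens to 85 mm and grips with 20 to 120 N. Pads are 22 mm wide; open, the fingers measure 114 mm over their backs; the gripper's body (76 mm by 85 mm) begins 54 mm behind the grasp point. The pads swing forward as they close: fully open they stand 13 mm farther back than shut.
Start: joints at [-1.347, 0.15, 1.437, -0, 1.554, -0.134], TCP at [0.201, -0.539, 0.231] pointing down, gripper open.
Joint ranges: [-2.8, 2.8], [-0.68, 2.1], [0.12, 2.68], [-1.39, 4.53], [0.16, 2.79], [-2.81, 2.81]. Speed limits (rad/s): [1.89, 1.89, 2.22, 3.01, 3.01, 3.01].

### API

Orientations are given as a unit quaternion [x, y, z, w].
In Python, from station import ctrl, cams gives the robot as it stands. The module is installed in compiled form; this text tells all that it offers.
- The arm moves only by the tool play_rows, never from a script. Its arguments are lists of equal length, an entry for each row: "gripper": the closure, from 0 (fully open) to 1 (shut); "offset": the shift along the tool's x, y, z normalised to -1 to 1, where 1 is 4 cm, a list of three; "spin": the turn about the tool's z normalised to -1 to 1, where 1 is pi rad. In form: {"gripper": [gripper, ...], "offset": [[x, y, z], ...], "spin": [spin, ...]}. A call has 1 to 20 rows; each row shifts and turns the commanded pose from where the row before left it, along the tool's axes as they then stand; what a row does not reach is not made up. A row lasts 1/12 s, in which the tool goes at most 41.7 mm and 7.16 degrees, less where a joint would pass 70% of its speed; a pose out of reach is approached as far as the arm can. A call with a number of a shift or a turn outside -1 to 1 is refused whole. A call with a gripper value outside its range is refused whole. The fingers move at their own pace and stop on an object; "newtons" is the grip in N (left out, the last holds). Time passes only in rows, so rows that do not move let the fingers close. It gives the time, the measured TCP pose, the force and the opening at its end, in the units of the state.
- ctrl.observe(): the state, without advancing time (a new reading comes with each control period).
- cams.read_camera(name): name is "scene" or "top" or "wrist"; returns the picture (400x640x3 uint8, blue, green, red); there is no depth.
- cams.get_calibration(name): a dict with "intrinsics" (3x3 intrinsics, pixels), "dist_coeffs" ([k1, k2, p1, p2, k3] as OpenCV has them; the pictures are not rectified), "R" (3x3) and "t" (3): a world point X has camera coordinates R X + t. Camera axes: x right, y down, z forward; pixel columns grow to the right and rows downward; lengths in m; the calibration is good to about 2 mm. A picture is of the moment at which its call begins: read the wrist's pose just before it. get_calibration takes no time and is no camera call; for the wrist camera it gives the pose at the moment of the call.
- ctrl.finish_job(): hands the job in, once; it reports no verdict.
The state is a dict: "time_s": time; "q": joint angles; "qvel": joint speeds; "joint_torque": joint torques, N m; "ee_pos": TCP position; "eef_rot": TCP orientation; "force": force on the tool from outside, world axes, zero at the start; "torque": the same for the moment, N m; "finger_gap": finger opening in m.
Only numpy, scipy, OpenCV 4.12 (cv2) and the standard library are available. Lean on these libraries where they do the work, as an engineer would, in place of code of your own. Each camera call takes 0.05 s, during which the arm holds its last target.

### The job

The source inside the light-tight counting chamber is going to be changed. First turn the knob of the high-voltage switch on the sloping-front supply anticlockwise, through its clicks, right home to the off position at the end of its travel; only then push the latch paddle on the front of the chamber down and let the sprung lid swing fully open by itself, without touching the lid. Leave the knob at off and do not disturb the other things on the bench.

Things in the scene. Friction and masses are not known exactly. Their poses are not given: they have to be found in the camera images.
- supply: High-voltage supply: beige metal desk case fixed to the bench, 220 mm deep (x), 200 wide (y), 119 high. Origin: centre of the underside. Its front (-x) is a panel sloping at 28 degrees, from 45 mm high at local x = -110 to 119 mm high at x = +30; behind that the top is level. On the panel all but the knob is flush within 5 mm; the knob's axis is square to the panel
- knob_grip (a point): Gripping point on the axis of the knob, 24 mm out from the sloping panel (x -63, y 0, z 97 mm in the supply's frame). Black fluted round knob, 56 mm in diameter, flank 10 to 39 mm out from the panel (60 mm rim below that), to be gripped across any diameter. Frame turns with it: z out of the panel along the axis (28 degrees from vertical, towards the front), x towards the white pointer line
- hv_switch (a joint): Knob angle, rad, growing clockwise seen facing the panel. Click positions: 0 = off (anticlockwise stop; pointer at the dot, 40 degrees left of straight up the panel), 0.70 = low (straight up, thin mark), 1.40 = high (clockwise stop, thick mark). It starts at high. A sprung detent: leaving a position takes about 0.17 N m, less towards half-way; let go before half-way, it snaps back
- chamber: Light-tight counting chamber: dark grey box fixed to the bench, 240 mm deep (x), 220 mm wide (y), 112 mm high without its lid, its front towards -x. Origin: centre of the underside
- paddle (a point): Middle of the top face of the aluminium latch paddle that stands out level from the chamber's front: 72 mm wide (y), 47 mm from pivot to free edge, this point 28 mm from the pivot (at rest x -165, y 0, z 98 mm in the chamber's frame; x to the back, z up). One rocker with an upright hook, 50 mm wide, that rises 31 mm above the paddle, 25 to 38 mm behind this point, and holds the lid's lip
- latch (a joint): Angle of the latch rocker, rad: 0 at rest, growing as the paddle is pushed down, 0.32 at its stop (paddle point 9 mm lower). The lid is let go at about 0.2. At the paddle point the push is 2 N at first, 4 to 5 N at release, 6 N at the stop. It springs back when let go
- lid_front (a point): Middle of the lid's front upper edge, 240 mm in front of the hinge at the chamber's back edge (at rest x -120, z 131 mm in the chamber's frame). The lid is 220 mm wide, 16 mm thick. When released, this edge swings up and back in about a second, at no time more than 1 mm further forward than at rest; a gripper above it would be hit
- lid (a joint): Opening angle of the lid in rad: 0 shut, 1.25 fully open on its stop. A spring drives it open by itself as soon as the hook lets go
- disc_a: Bystander: disc source, 48 mm in diameter, 16 mm thick, lying on the level top of the supply behind the sloping panel. Origin: centre of the underside
- disc_b: Bystander: another such disc source lying on the bench at the robot's left. Origin: centre of the underside
- detector_plate: Bystander: aluminium detector plate 90 x 130 mm, 20 mm high with its block, lying on the bench at the robot's right. Origin: centre of the underside
- mouse: Bystander: computer mouse 105 x 58 mm, 31 mm high, on its blue mat. Origin: centre of the underside

How it is judged:
On the way, in this order (a step that is already met when the one before it is completed fails the run):
1. the high-voltage switch is clicked home into off (value of joint hv_switch below 0.1 rad and value of joint lid below 0.05 rad), for 0.2 s.
2. the latch paddle is pressed (value of joint latch above 0.12 rad), for 0.05 s.
3. the lid has swung fully open (value of joint lid above 1.15 rad), for 0.2 s.
At the end, for the whole second after the job is handed in: The high-voltage switch stands in off (within 0.1 rad of its anticlockwise stop), the lid stands open and still (more than 1.15 rad), the latch paddle has sprung back (below 0.05 rad) (value of joint hv_switch below 0.1 rad and value of joint lid above 1.15 rad and value of joint latch below 0.05 rad and velocity of joint lid between -0.05 and 0.05 rad/s); the robot touches nothing.
It fails at once if the lid opens (beyond 0.05 rad) while the high voltage is on (switch more than 0.2 rad from off) (value of joint lid above 0.05 rad and value of joint hv_switch above 0.2 rad).
It fails at once if the robot touches the lid with more than 1.5 N (contact force between lid and the fingers above 1.5 N or contact force between lid and the arm above 1.5 N).
It fails at once if a bystander is moved by more than 15 mm (distance of any of disc_a, disc_b, detector_plate, mouse from where it was at the start of the episode above 0.015 m).
It also fails if it takes over 53 s, if anything falls off the work surface, if the arm or the gripper's body presses on something with over 40 N, if the wrist force passes 120 N, or if a joint passes its speed limit or range.

## Working session

There is one attempt and no reset: what is moved stays moved. The work goes in short steps, Python scripts to look and compute and a tool call to move; the robot and the scene stay as the last step left them, time stands still between calls to the robot, and variables do not carry over. Pictures are saved under pics/ and viewed, and the job is handed in when it is done.

Besides the shell and the picture viewer there is one more tool, called after ">>>" as name(argument=value, ...), one argument or row to a line, values as JSON. play_rows: Moves the arm, as the interface text tells. Its arguments: {"type":"object","properties":{"gripper":{"type":"array"},"offset":{"type":"array"},"spin":{"type":"array"},"newtons":{"type":"number"}},"required":["gripper","offset","spin"]}

```bash
mkdir -p pics; ls; python3 - <<'E'
from station import ctrl, cams
import cv2, numpy as np
s=ctrl.observe(); print(s)
for n in ["scene","top","wrist"]:
    c=cams.get_calibration(n); print(n,c)
    cv2.imwrite(f"pics/{n}0.png",cams.read_camera(n))
E
```

```text
pics
{'time_s': 0.0, 'q': array([-1.34699033e+00,  1.50966831e-01,  1.43803548e+00,  1.81765900e-06,
        1.55379550e+00, -1.33994764e-01]), 'qvel': array([ 6.49656079e-04, -1.29865276e-03, -1.80736629e-05,  1.47041132e-03,
       -3.48332929e-04,  9.88140287e-05]), 'joint_torque': array([-3.83800498e-04, -7.13057327e+01, -5.70865989e+01, -1.54623303e-04,
        8.81280110e-03,  1.11956976e-05]), 'ee_pos': array([ 0.20130268, -0.5383452 ,  0.23088417]), 'eef_rot': array([ 9.84039787e-01,  1.77947562e-01, -2.61421577e-05, -6.02008846e-04]), 'force': array([-0.9369354 , -0.39841797,  0.54170309]), 'torque': array([ 0.03811439, -0.00837117, -0.0526171 ]), 'finger_gap': 0.0855359856849845}
scene {'intrinsics': array([[456.74893025,   0.        , 323.15862676],
       [  0.        , 456.74893025, 201.46977947],
       [  0.        ,   0.        ,   1.        ]]), 'dist_coeffs': array([-0.07253559,  0.        ,  0.        ,  0.        ,  0.        ]), 'R': array([[ 0.39313872,  0.91945408,  0.00679191],
       [ 0.76962534, -0.32501547, -0.54958328],
       [-0.50310911,  0.2212897 , -
[... 336 characters left out ...]
array([[ 0.00549404, -0.99997538, -0.00436512],
       [-0.99619401, -0.00509342, -0.08701461],
       [ 0.08699023,  0.00482657, -0.99619747]]), 't': array([0.03066652, 0.61282396, 1.62753317])}
wrist {'intrinsics': array([[318.11899142,   0.        , 313.76020959],
       [  0.        , 318.11899142, 200.98988451],
       [  0.        ,   0.        ,   1.        ]]), 'dist_coeffs': array([-0.00224862,  0.        ,  0.        ,  0.        ,  0.        ]), 'R': array([[ 3.50013388e-01, -9.36744339e-01, -8.19629965e-04],
       [-9.03814662e-01, -3.37938952e-01,  2.62519182e-01],
       [-2.46190342e-01, -9.11444345e-02, -9.64926426e-01]]), 't': array([-0.57363547, -0.03455847,  0.37757829])}
```

View pics/scene0.png

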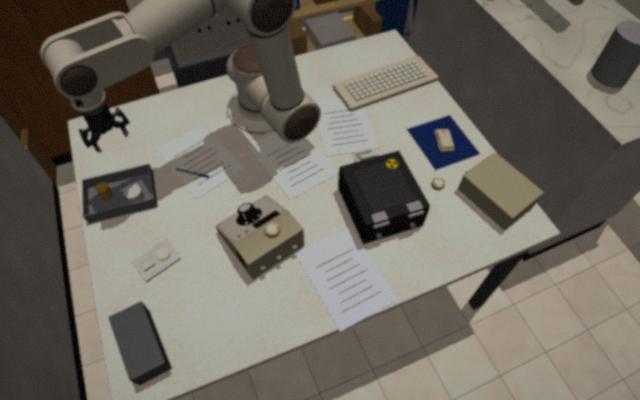

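View pics/top0.png

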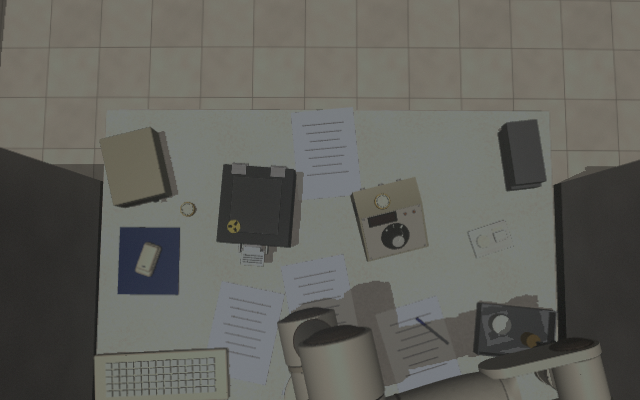

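View pics/wrist0.png

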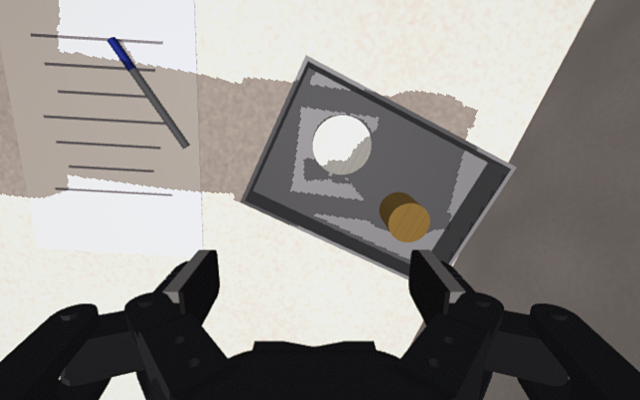

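```bash
python3 - <<'E'
import cv2
t=cv2.imread("pics/top0.png"); s=cv2.imread("pics/scene0.png")
def crop(im,x0,y0,w,h,f,n):
    c=cv2.resize(im[y0:y0+h,x0:x0+w],None,fx=f,fy=f,interpolation=cv2.INTER_CUBIC)
    c=cv2.convertScaleAbs(c,alpha=1.3,beta=15)
    for k in range(0,w,10):
        cv2.line(c,(k*f,0),(k*f,6),(0,255,255),1)
        if k%20==0: cv2.putText(c,str(x0+k),(k*f,18),0,.4,(0,255,255),1)
    for k in range(0,h,10):
        cv2.line(c,(0,k*f),(6,k*f),(0,255,255),1)
        if k%20==0: cv2.putText(c,str(y0+k),(8,k*f+5),0,.4,(0,255,255),1)
    cv2.imwrite(n,c)
crop(t,345,170,90,100,6,"pics/t_sup.png")
crop(t,205,150,110,130,5-1,"pics/t_ch.png")
crop(s,205,185,110,100,6,"pics/s_sup.png")
crop(s,325,135,110,110,5,"pics/s_ch.png")
E
```

```text
(no output)
```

View pics/t_sup.png

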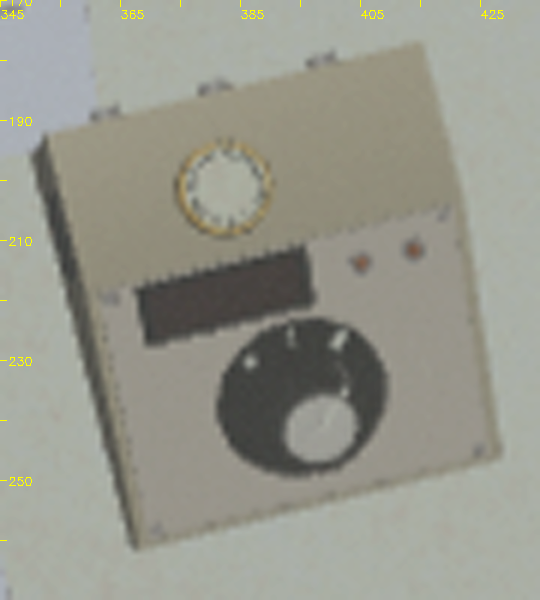

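View pics/t_ch.png

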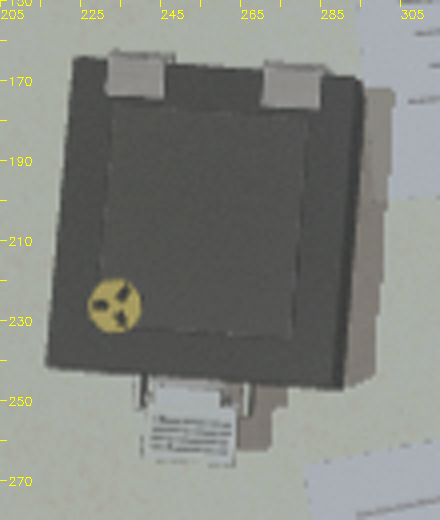

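View pics/s_sup.png

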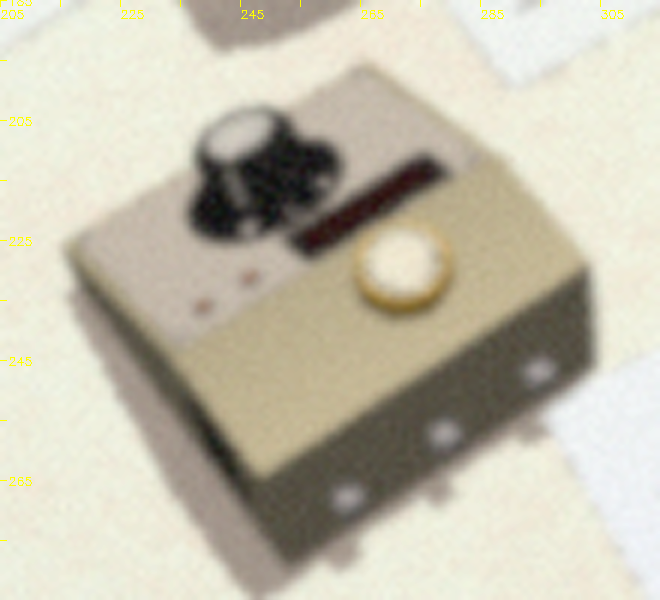

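View pics/s_ch.png

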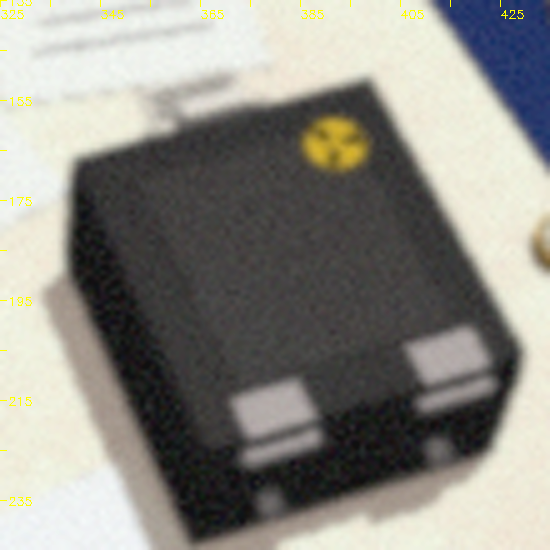

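```bash
cat > h.py <<'E'
import numpy as np, cv2
from station import ctrl, cams
from scipy.optimize import least_squares
from scipy.spatial.transform import Rotation as Rn
def proj(n,P,c=None):
    c=c or cams.get_calibration(n)
    return cv2.projectPoints(np.float64(P).reshape(-1,1,3),cv2.Rodrigues(c["R"])[0],c["t"],c["intrinsics"],c["dist_coeffs"])[0].reshape(-1,2)
def world(p,L):
    c,s=np.cos(p[2]),np.sin(p[2]); L=np.atleast_2d(np.float64(L))
    return np.c_[p[0]+c*L[:,0]-s*L[:,1],p[1]+s*L[:,0]+c*L[:,1],L[:,2]]
def fit(obs,p0):
    def f(p): return np.concatenate([(proj(n,world(p,np.float64([o[0] for o in ob])/1000))-[o[1] for o in ob]).ravel() for n,ob in obs.items()])
    r=least_squares(f,p0,loss="soft_l1"); 
    print(r.x,np.degrees(r.x[2])); print(f(r.x).reshape(-1,2).round(1).tolist()); return r.x
E
python3 - <<'E'
from h import *
S=fit({"top":[((110,100,119),(352.8,192.5)),((110,-100,119),(415,177.2)),((-110,100,45),(367.8,261.3)),((-110,-100,45),(428.3,246)),((30,-100,119),(421.7,204.2))],
"scene":[((110,100,119),(302.5,228.7)),((110,-100,119),(249.2,264.2)),((-110,100,45),(265.8,195.8)),((-110,-100,45),(216.3,225.8)),((30,-100,119),(235.8,242.5)),((30,100,119),(289.2,211.3))]},[.6,-.2,.2])
C=fit({"top":[((120,110,131),(224.3,164.3)),((120,-110,131),(295,170)),((-120,110,131),(216.8,241.8)),((-120,-110,131),(290.5,247)),((-184,36,98),(240.5,265)),((-184,-36,98),(263.8,266.5))],
"scene":[((-120,110,131),(399.4,151.4)),((-120,-110,131),(340.4,167)),((120,110,131),(429,205))]},[.6,.2,0])
print("knob",world(S,[[-.063,0,.097],[-.07,0,.1103]]));print("paddle",world(C,[[-.165,0,.098],[-.178,0,.098],[-.12,0,.131]]))
s=ctrl.observe();R=Rn.from_quat(s["eef_rot"]).as_matrix();print(R)
c=cams.get_calibration("wrist");print("cam in tool",R.T@(-c["R"].T@c["t"]-s["ee_pos"]))
E
```

```text
[ 0.5738774  -0.20001753  0.24792428] 14.20501498829053
[[-0.6, -0.7], [0.0, -0.9], [-0.2, -0.1], [-0.0, 0.1], [-0.0, -2.8], [1.2, -0.7], [-0.9, -0.4], [0.5, -1.6], [-1.0, -1.1], [-1.8, 1.9], [-0.5, -1.0]]
[ 0.61206876  0.21670593 -0.07338784] -4.204813327122785
[[-0.1, -0.7], [0.5, -0.9], [-0.1, -0.1], [-1.5, 0.4], [0.2, -0.5], [0.2, -0.1], [-0.8, -2.3], [-2.3, -1.7], [0.8, -0.0]]
knob [[ 0.5128037  -0.21547724  0.097     ]
 [ 0.50601773 -0.21719498  0.1103    ]]
paddle [[0.44751289 0.22880405 0.098     ]
 [0.43454788 0.22975724 0.098     ]
 [0.49239176 0.22550456 0.131     ]]
[[ 9.36665988e-01  3.50223939e-01 -1.41384440e-04]
 [ 3.50223924e-01 -9.36665591e-01  8.80193623e-04]
 [ 1.75834938e-04 -8.73963643e-04 -9.99999603e-01]]
cam in tool [ 0.06565731 -0.00098792 -0.14195079]
```

>>> play_rows(
  gripper=[0,0,0,0,0,0,0,0,0,0,0,0,0,0,0,0,0,0],
  offset=[
    [0.7,-0.34,0],
    [0.7,-0.34,0],
    [0.7,-0.34,0],
    [0.7,-0.34,0],
    [0.7,-0.34,0],
    [0.7,-0.34,0],
    [0.7,-0.34,0],
    [0.7,-0.34,0],
    [0.7,-0.34,0],
    [0.7,-0.34,0],
    [0.7,-0.34,0],
    [0.7,-0.34,0],
    [0.7,-0.34,0],
    [0.7,-0.34,0],
    [0,0,0],
    [0,0,0],
    [0,0,0],
    [0,0,0],
  ],
  spin=[0,0,0,0,0,0,0,0,0,0,0,0,0,0,0.035,0,0,0],
  newtons=40,
)

```text
time_s: 1.65
ee_pos: [0.5014, -0.2235, 0.2314]
eef_rot: [0.992, 0.125, -0.0, -0.0]
force: [0.2, -0.1, -0.4]
finger_gap: 0.0854
```

```bash
cat > look.py <<'E'
from h import *
import sys
def st():
    s=ctrl.observe();R=Rn.from_quat(s["eef_rot"]).as_matrix()
    print("t",round(s["time_s"],2),"p",s["ee_pos"].round(4),"heading",np.degrees(np.arctan2(R[1,0],R[0,0])).round(2),"tz",R[:,2].round(3),"F",s["force"].round(1),"T",s["torque"].round(2),"gap",round(s["finger_gap"],4),"q",s["q"].round(2)); return s,R
s,R=st()
for a in sys.argv[1:]:
    n,f=a.split(":"); c=cams.get_calibration(n); im=cams.read_camera(n); cv2.imwrite(f"pics/{f}.png",im)
E
python3 look.py wrist:w1
```

```text
t 1.65 p [ 0.5014 -0.2235  0.2314] heading 14.34 tz [-0.  0. -1.] F [ 0.2 -0.1 -0.4] T [-0.08  0.06  0.03] gap 0.0854 q [-0.56  0.1   1.5  -0.    1.55  0.76]
```

View pics/w1.png

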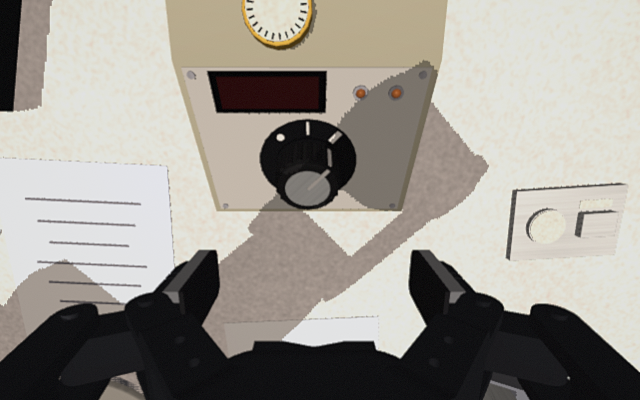

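```bash
cat look.py >/dev/null; python3 - <<'E'
from h import *
W=[((-70,0,110.3),(307,188)),((-110,100,45),(217,211)),((-110,-100,45),(404,211)),((30,100,119),(182,67)),((30,-100,119),(440,64))]
S=fit({"wrist":W},[.57,-.2,.25])
S=fit({"wrist":W,"top":[((110,100,119),(352.8,192.5)),((110,-100,119),(415,177.2)),((-110,100,45),(367.8,261.3)),((-110,-100,45),(428.3,246))]},[.57,-.2,.25])
print("knob",world(S,[[-.063,0,.097],[-.07,0,.1103]]))
im=cv2.imread("pics/w1.png")[50:230,160:450]
cv2.imwrite("pics/w1c.png",cv2.resize(im,None,fx=2.7,fy=2.7))
E
```

```text
[ 0.56957859 -0.1998244   0.25762797] 14.760995145130963
[[1.2, 3.8], [0.3, 3.4], [-1.8, 1.9], [-10.4, -2.2], [1.1, -1.6]]
[ 0.57104568 -0.20032814  0.24986077] 14.315967793788136
[[1.5, 2.4], [0.2, 1.5], [-1.8, 1.4], [-9.2, -5.2], [2.6, -2.4], [-0.6, 0.3], [0.0, 0.0], [0.0, 0.9], [0.1, 0.9]]
knob [[ 0.51000203 -0.21590609  0.097     ]
 [ 0.5032194  -0.21763697  0.1103    ]]
```

View pics/w1c.png

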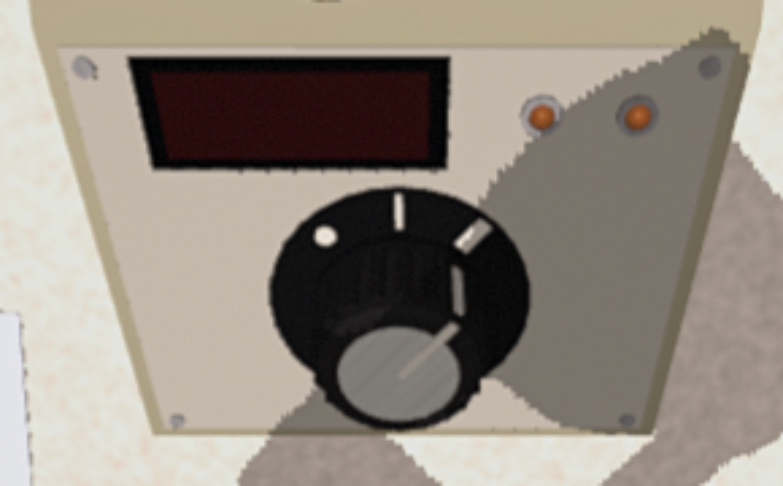

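>>> play_rows(
  gripper=[0,0,0,0,0,0,0,0,0,0,0,0,0,0],
  offset=[
    [0.2,-0.13,0],
    [0,0,0],
    [0,0,0],
    [0,0,0],
    [0,0,0.4],
    [0,0,0.4],
    [0,0,0.4],
    [0,0,0.4],
    [0,0,0.4],
    [0,0,0.4],
    [0,0,0],
    [0,0,0],
    [0,0,0],
    [0,0,0],
  ],
  spin=[0.031,0.031,0.031,0.031,0,0,0,0,0,0,0,0,0,0],
)

```text
time_s: 2.87
ee_pos: [0.5086, -0.2164, 0.1368]
eef_rot: [0.997, -0.071, 0.001, 0.0]
force: [-0.1, 0.1, -0.5]
finger_gap: 0.0856
```

```bash
python3 look.py wrist:w2 scene:s2; python3 -c "
import cv2
a=cv2.imread('pics/s2.png')[150:280,190:330];cv2.imwrite('pics/s2c.png',cv2.resize(a,None,fx=4,fy=4,interpolation=2))"
```

```text
t 2.87 p [ 0.5086 -0.2164  0.1368] heading -8.12 tz [ 0.001 -0.001 -1.   ] F [-0.1  0.1 -0.5] T [0.01 0.03 0.01] gap 0.0856 q [-0.54  0.15  1.63  0.    1.36  1.17]
```

View pics/w2.png

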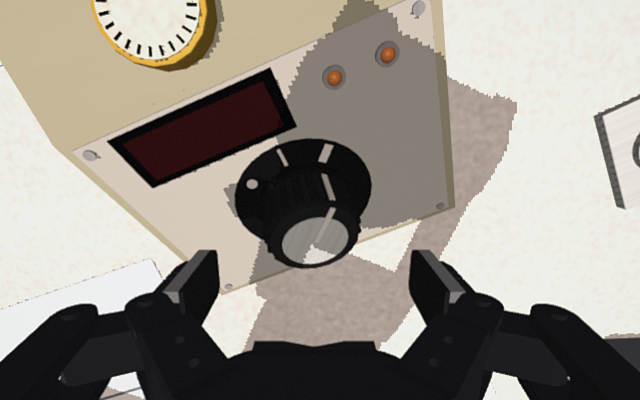

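View pics/s2c.png

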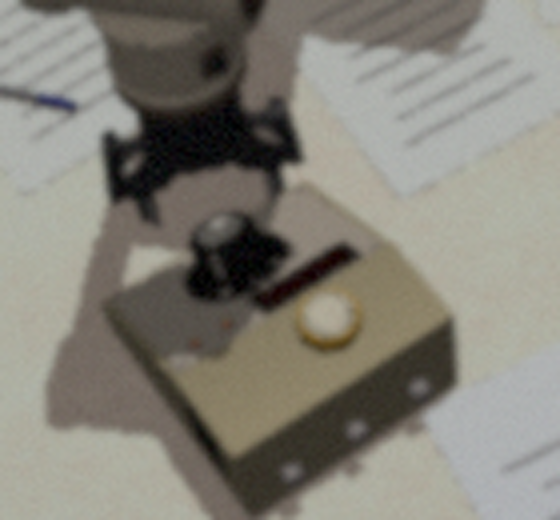

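```bash
python3 - <<'E'
from h import *
c=cams.get_calibration("wrist")
for z,px in ((.1103,(315,241)),):
    r=np.r_[cv2.undistortPoints(np.float64([[px]]),c["intrinsics"],c["dist_coeffs"])[0,0],1]
    o=-c["R"].T@c["t"]; d=c["R"].T@r; print(o+d*(z-o[2])/d[2])
E
```

```text
[ 0.50465502 -0.21589308  0.1103    ]
```

>>> play_rows(
  gripper=[0,0,0,0],
  offset=[
    [0,0,0.25],
    [0,0,0.25],
    [0,0,0.17],
    [0,0,0],
  ],
  spin=[0,0,0,0],
)

```text
time_s: 3.3
ee_pos: [0.5075, -0.2154, 0.1064]
eef_rot: [0.997, -0.071, -0.001, -0.001]
force: [0.4, 0.4, -0.8]
finger_gap: 0.0856
```

```bash
python3 look.py wrist:w3
```

```text
t 3.3 p [ 0.5075 -0.2154  0.1064] heading -8.12 tz [-0.003  0.002 -1.   ] F [ 0.4  0.4 -0.8] T [-0.01  0.06 -0.01] gap 0.0856 q [-0.54  0.18  1.66  0.    1.3   1.17]
```

View pics/w3.png

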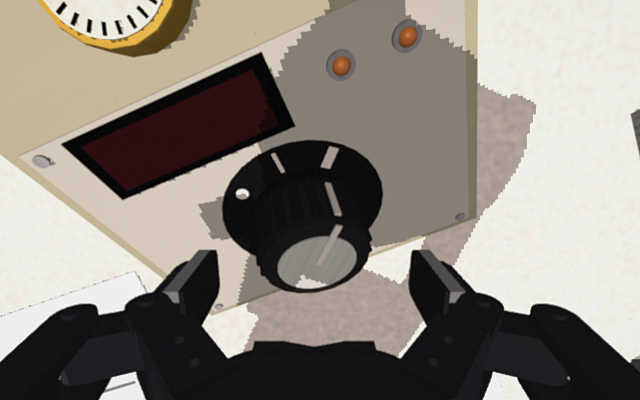

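>>> play_rows(
  gripper=[0.6,0.6,0.6,0.6,0.6,0.6,0.6,0.6],
  offset=[
    [0,0,0],
    [0,0,0],
    [0,0,0],
    [0,0,0],
    [0,0,0],
    [0,0,0],
    [0,0,0],
    [0,0,0],
  ],
  spin=[0,0,0,0,0,0,0,0],
  newtons=30,
)

```text
time_s: 4.02
ee_pos: [0.5092, -0.2114, 0.1107]
eef_rot: [0.998, -0.07, 0.001, -0.004]
force: [-4.4, 45.1, 33.2]
finger_gap: 0.0394
```

```bash
python3 look.py wrist:w4
```

```text
t 4.02 p [ 0.5092 -0.2114  0.1107] heading -8.03 tz [ 0.002  0.007 -1.   ] F [-4.4 45.1 33.2] T [8.19 0.42 0.05] gap 0.0394 q [-0.54  0.17  1.66  0.01  1.31  1.17]
```

View pics/w4.png

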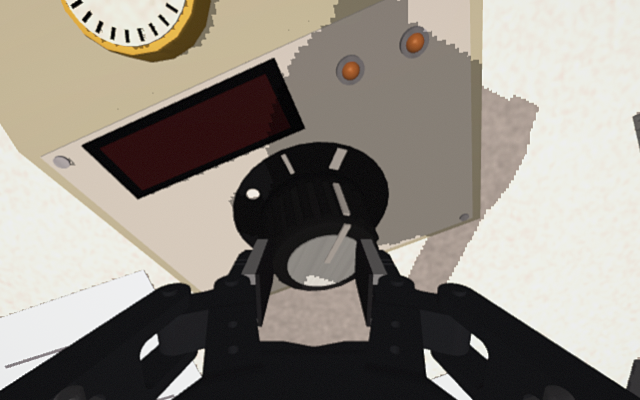

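```bash
python3 -c "
import cv2
a=cv2.imread('pics/w4.png')[130:360,180:450];a=cv2.convertScaleAbs(a,alpha=2.2,beta=25);cv2.imwrite('pics/w4c.png',cv2.resize(a,None,fx=2.6,fy=2.6,interpolation=2))"
```

```text
(no output)
```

View pics/w4c.png

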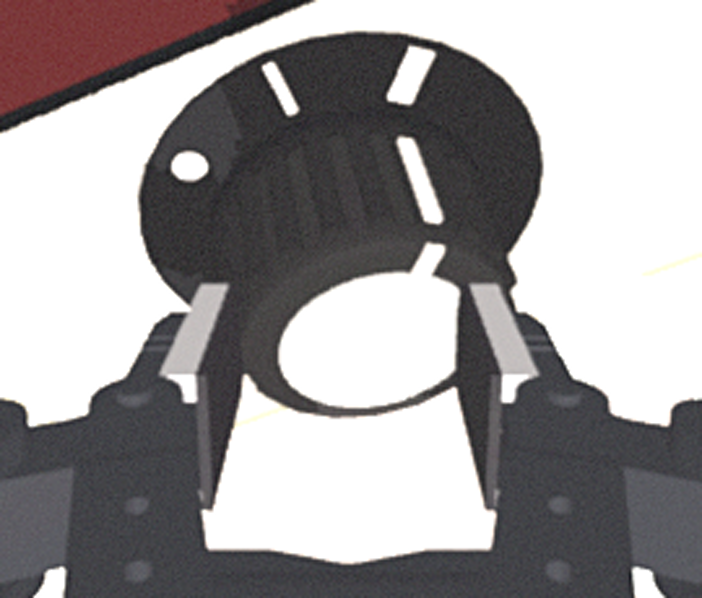

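>>> play_rows(
  gripper=[0,0,0,0,0,0,0,0,0,0],
  offset=[
    [0,0,0],
    [0,0,0],
    [0,0,0],
    [0,0,0],
    [0,0,0],
    [0,0,0.1],
    [0,0,0.1],
    [0,0,0.1],
    [0,0,0.05],
    [0,0,0],
  ],
  spin=[0,0,0,0,0,-0.035,0,0,0,0],
)

```text
time_s: 4.9
ee_pos: [0.508, -0.2159, 0.094]
eef_rot: [1.0, -0.017, -0.0, -0.0]
force: [-0.7, -0.2, 0.0]
finger_gap: 0.0853
```

```bash
python3 look.py wrist:w5;  python3 -c "
import cv2
a=cv2.imread('pics/w5.png')[110:350,160:460];a=cv2.convertScaleAbs(a,alpha=2.2,beta=25);cv2.imwrite('pics/w5c.png',cv2.resize(a,None,fx=2.5,fy=2.5,interpolation=2))"
```

```text
t 4.9 p [ 0.508  -0.2159  0.094 ] heading -1.96 tz [-0.001  0.001 -1.   ] F [-0.7 -0.2  0. ] T [-0.04  0.03 -0.01] gap 0.0853 q [-0.54  0.19  1.68  0.    1.28  1.06]
```

View pics/w5c.png

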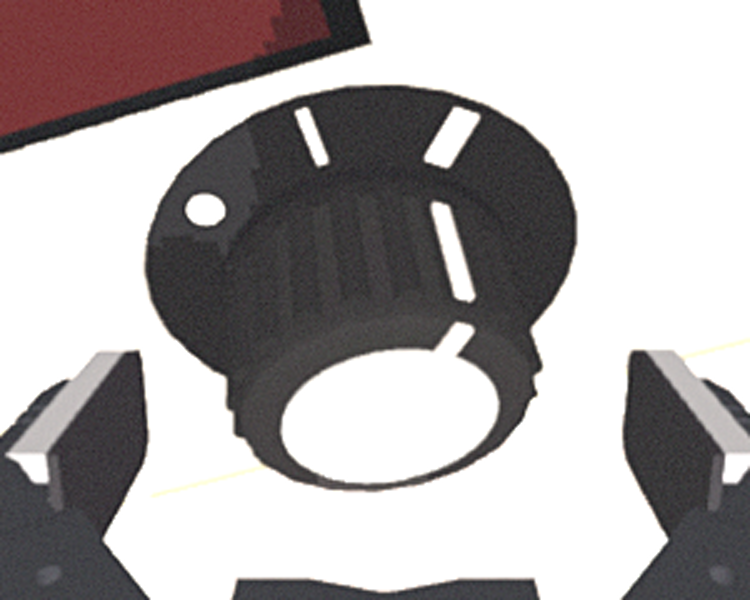

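>>> play_rows(
  gripper=[0.5,0.5,0.5,0.5,0.5,0.5],
  offset=[
    [0,0,-0.04],
    [0,0,0],
    [0,0,0],
    [0,0,0],
    [0,0,0],
    [0,0,0],
  ],
  spin=[0,0,0,0,0,0],
  newtons=20,
)

```text
time_s: 5.45
ee_pos: [0.5086, -0.2158, 0.0971]
eef_rot: [1.0, -0.016, 0.0, 0.0]
force: [-2.6, 3.1, 7.6]
finger_gap: 0.0558
```

```bash
python3 look.py wrist:w6;  python3 -c "
import cv2
a=cv2.imread('pics/w6.png')[110:350,160:460];a=cv2.convertScaleAbs(a,alpha=2.2,beta=25);cv2.imwrite('pics/w6c.png',cv2.resize(a,None,fx=2.5,fy=2.5,interpolation=2))"
```

```text
t 5.45 p [ 0.5086 -0.2158  0.0971] heading -1.83 tz [ 0.001 -0.    -1.   ] F [-2.6  3.1  7.6] T [0.58 0.35 0.04] gap 0.0558 q [-0.54  0.19  1.67  0.    1.28  1.06]
```

View pics/w6c.png

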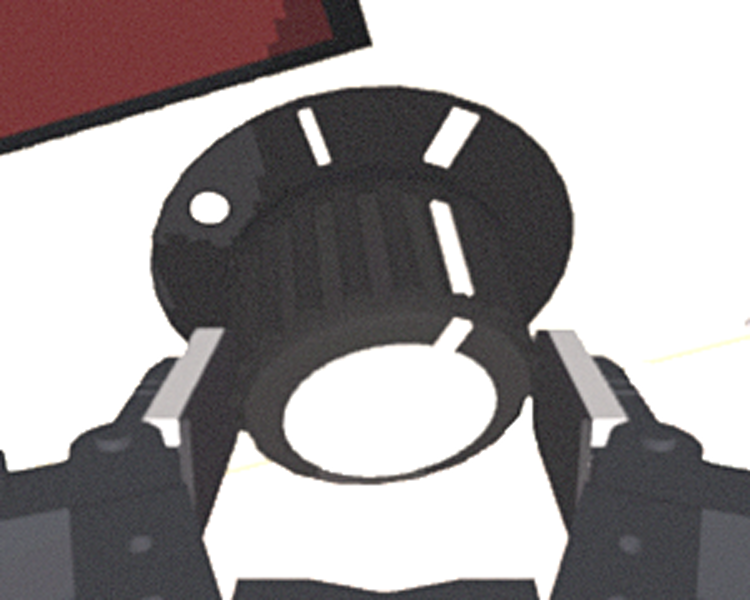

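>>> play_rows(
  gripper=[0.5,0.5,0.5,0.5,0.5,0.5],
  offset=[
    [0,0,0],
    [0,0,0],
    [0,0,0],
    [0,0,0],
    [0,0,0],
    [0,0,0],
  ],
  spin=[0,-0.02,-0.02,-0.02,-0.02,-0.02],
  newtons=30,
)

```text
time_s: 6.0
ee_pos: [0.5091, -0.216, 0.0969]
eef_rot: [0.99, 0.142, 0.001, 0.0]
force: [8.5, -0.6, -4.0]
finger_gap: 0.0546
```

```bash
python3 look.py wrist:w7;  python3 -c "
import cv2
a=cv2.imread('pics/w7.png')[110:350,160:460];a=cv2.convertScaleAbs(a,alpha=2.2,beta=25);cv2.imwrite('pics/w7c.png',cv2.resize(a,None,fx=2.5,fy=2.5,interpolation=2))"
```

```text
t 6.0 p [ 0.5091 -0.216   0.0969] heading 16.32 tz [ 0.002 -0.    -1.   ] F [ 8.5 -0.6 -4. ] T [-1.02 -1.81 -0.59] gap 0.0546 q [-0.54  0.19  1.67  0.    1.28  0.74]
```

View pics/w7c.png

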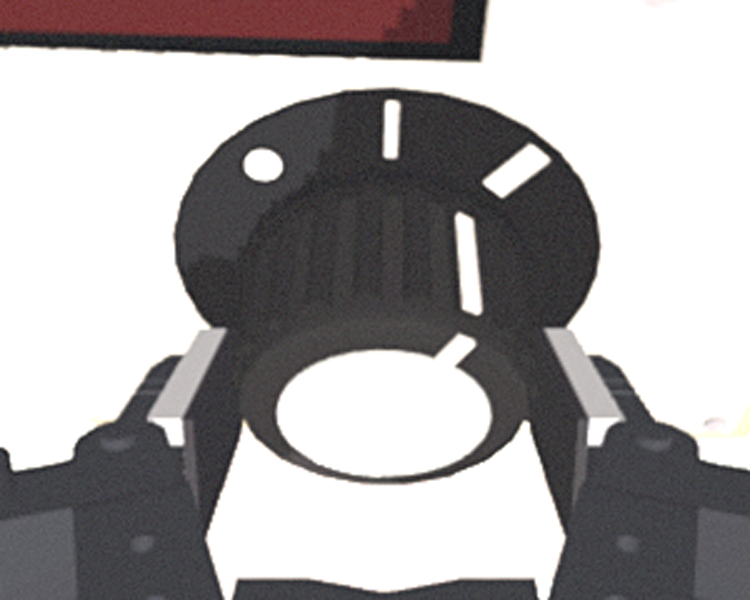

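>>> play_rows(
  gripper=[0.5,0.5,0.5,0.5,0.5,0.5,0.5],
  offset=[
    [0,0,0],
    [0,0,0],
    [0,0,0],
    [0,0,0],
    [0,0,0],
    [0,0,0],
    [0,0,0],
  ],
  spin=[-0.02,-0.02,-0.02,-0.02,-0.02,-0.02,0],
)

```text
time_s: 6.63
ee_pos: [0.5086, -0.2168, 0.0978]
eef_rot: [0.946, 0.325, 0.0, 0.001]
force: [-9.2, -1.0, 14.5]
finger_gap: 0.0545
```

```bash
python3 look.py wrist:w8;  python3 -c "
import cv2
a=cv2.imread('pics/w8.png')[110:350,160:460];a=cv2.convertScaleAbs(a,alpha=2.2,beta=25);cv2.imwrite('pics/w8c.png',cv2.resize(a,None,fx=2.5,fy=2.5,interpolation=2))"
```

```text
t 6.63 p [ 0.5086 -0.2168  0.0978] heading 37.98 tz [ 0.002 -0.002 -1.   ] F [-9.2 -1.  14.5] T [-1.29  0.42 -0.56] gap 0.0545 q [-0.54  0.19  1.67 -0.    1.28  0.37]
```

View pics/w8c.png

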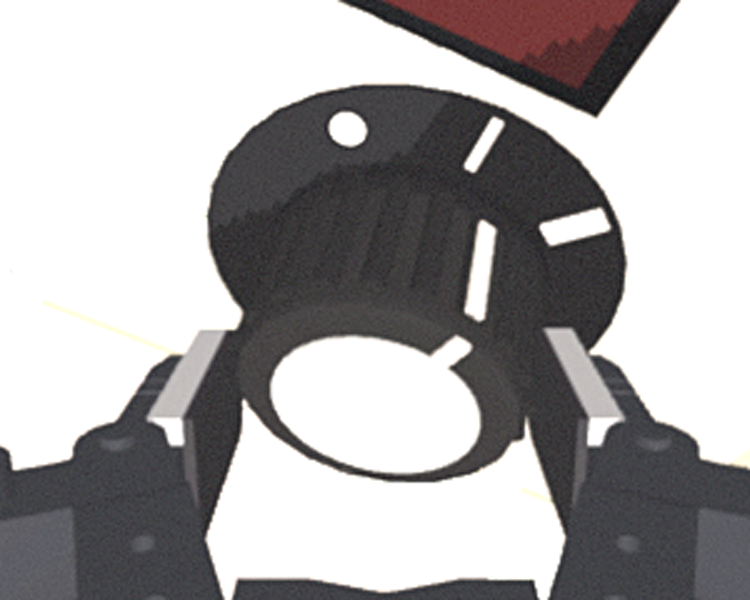

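>>> play_rows(
  gripper=[0,0,0,0,0,0,0,0,0,0,0,0,0],
  offset=[
    [0,0,0],
    [0,0,0],
    [0,0,0],
    [0,0,0],
    [0,0,0],
    [0,0,0],
    [0,0,0],
    [0,0,0],
    [0,0,0],
    [0,0,0],
    [0,0,0],
    [0,0,0],
    [0,0,0],
  ],
  spin=[0,0,0,0,0,0.032,0.032,0.032,0.032,0.032,0.032,0.032,0],
)

```text
time_s: 7.77
ee_pos: [0.5083, -0.2159, 0.0962]
eef_rot: [1.0, -0.025, -0.0, -0.0]
force: [0.1, 0.2, -0.7]
finger_gap: 0.0856
```

```bash
python3 look.py wrist:w9;  python3 -c "
import cv2
a=cv2.imread('pics/w9.png')[110:350,160:460];a=cv2.convertScaleAbs(a,alpha=2.2,beta=25);cv2.imwrite('pics/w9c.png',cv2.resize(a,None,fx=2.5,fy=2.5,interpolation=2))"
```

```text
t 7.77 p [ 0.5083 -0.2159  0.0962] heading -2.84 tz [-0.  0. -1.] F [ 0.1  0.2 -0.7] T [ 0.02 -0.    0.01] gap 0.0856 q [-0.54  0.19  1.68  0.    1.28  1.08]
```

View pics/w9c.png

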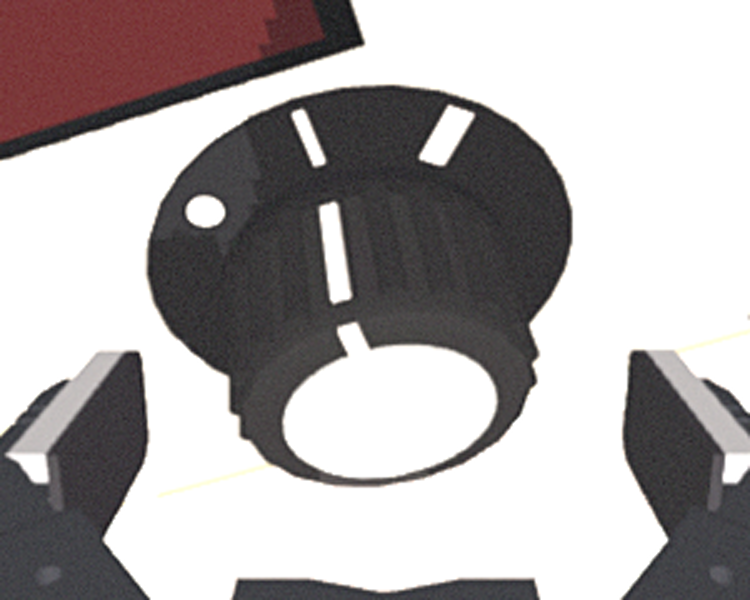

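Pointer now stands at "low" (in line with the thin mark). Second grip and turn.

>>> play_rows(
  gripper=[0.5,0.5,0.5,0.5,0.5,0.5,0.5,0.5,0.5,0.5,0.5,0.5,0.5,0.5,0.5,0.5,0.5,0.5,0.5],
  offset=[
    [0,0,0],
    [0,0,0],
    [0,0,0],
    [0,0,0],
    [0,0,0],
    [0,0,0],
    [0,0,0],
    [0,0,0],
    [0,0,0],
    [0,0,0],
    [0,0,0],
    [0,0,0],
    [0,0,0],
    [0,0,0],
    [0,0,0],
    [0,0,0],
    [0,0,0],
    [0,0,0],
    [0,0,0],
  ],
  spin=[0,0,0,0,0,0,-0.02,-0.02,-0.02,-0.02,-0.02,-0.02,-0.02,-0.02,-0.02,-0.02,-0.02,-0.01,0],
)

```text
time_s: 9.4
ee_pos: [0.5083, -0.2169, 0.0979]
eef_rot: [0.942, 0.334, 0.0, 0.001]
force: [-11.1, -2.3, 19.4]
finger_gap: 0.0547
```

```bash
python3 look.py
```

```text
t 9.4 p [ 0.5083 -0.2169  0.0979] heading 39.06 tz [ 0.001 -0.002 -1.   ] F [-11.1  -2.3  19.4] T [-1.19  1.21 -0.42] gap 0.0547 q [-0.54  0.19  1.67 -0.    1.28  0.35]
```

>>> play_rows(
  gripper=[0,0,0,0,0,0,0,0,0,0,0],
  offset=[
    [0,0,0],
    [0,0,0],
    [0,0,0],
    [0,0,0],
    [0,0,0],
    [0,0,-0.3],
    [0,0,-0.4],
    [0,0,-0.4],
    [0,0,-0.4],
    [0,0,-0.4],
    [0,0,0],
  ],
  spin=[0,0,0,0,0,0,0,0,0,0,0],
)

```text
time_s: 10.32
ee_pos: [0.5093, -0.2165, 0.1764]
eef_rot: [0.943, 0.333, 0.002, 0.002]
force: [0.5, -0.3, 1.3]
finger_gap: 0.0853
```

```bash
python3 look.py wrist:w10;  python3 -c "
import cv2
a=cv2.imread('pics/w10.png')[50:290,160:460];a=cv2.convertScaleAbs(a,alpha=2.,beta=25);cv2.imwrite('pics/w10c.png',cv2.resize(a,None,fx=2.5,fy=2.5,interpolation=2))"
```

```text
t 10.32 p [ 0.5093 -0.2165  0.1764] heading 38.87 tz [ 0.004 -0.002 -1.   ] F [ 0.5 -0.3  1.3] T [ 0.04 -0.02 -0.01] gap 0.0853 q [-0.54  0.13  1.58  0.    1.43  0.35]
```

View pics/w10c.png

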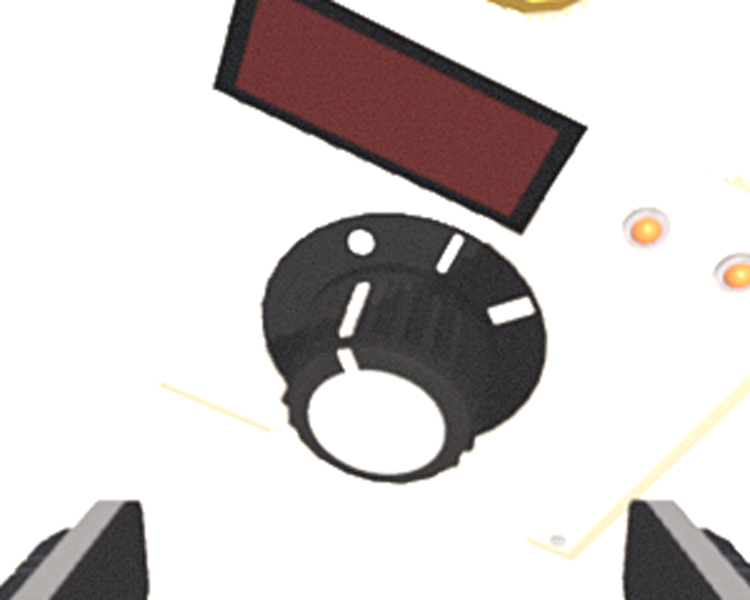

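```bash
python3 - <<'E'
from h import *
S=[.5725,-.2002,.249]
n=np.array([-.4695,0,.8829]);u=np.array([.8829,0,.4695]);y=np.array([0,1,0]);b=np.array([-.063,0,.097])-24e-3*n
for a in (-10,0,10):   # deg clockwise from off
    t=np.radians(40-a); d=np.cos(t)*u+np.sin(t)*y
    print(a,proj("wrist",world(S,[b+.028*d+.012*n,b+.028*d+.037*n,b+.039*n])).round(1).tolist())
E
```

```text
-10 [[301.6, 166.6], [293.1, 188.5], [312.5, 220.8]]
0 [[307.9, 165.0], [299.8, 187.0], [312.5, 220.8]]
10 [[314.6, 164.5], [307.1, 186.5], [312.5, 220.8]]
```

>>> play_rows(
  gripper=[0,0,0,0,0,0,0,0,0,0,0,0,0,0,0,0,0,0,0,0],
  offset=[
    [0,0,-0.46],
    [0,0,-0.46],
    [0,0,-0.46],
    [0,0,-0.46],
    [0.35,-0.74,0],
    [0.35,-0.74,0],
    [0.35,-0.74,0],
    [0.35,-0.74,0],
    [0.35,-0.74,0],
    [0.35,-0.74,0],
    [0.35,-0.74,0],
    [0.35,-0.74,0],
    [0.35,-0.74,0],
    [0.35,-0.74,0],
    [0.35,-0.74,0],
    [0.35,-0.74,0],
    [0.35,-0.74,0],
    [0.35,-0.74,0],
    [0,0,0],
    [0,0,0],
  ],
  spin=[0,0,0,0,0,0,0,0,0,0,0,0,0,0,0,0,0,0,0,0],
)

```text
time_s: 12.03
ee_pos: [0.4002, 0.2309, 0.2455]
eef_rot: [0.943, 0.334, -0.0, -0.0]
force: [0.7, -0.2, -0.1]
finger_gap: 0.0858
```

>>> play_rows(
  gripper=[1,1,1,1,1,1,1,1,1,1,1,1,1,1,1,1,1,1,1,1],
  offset=[
    [0,0,0],
    [0,0,0],
    [0,0,0],
    [0,0,0],
    [0,0,0],
    [0,0,0],
    [0,0,0],
    [0,0,0],
    [0,0,0],
    [0,0,0],
    [0,0,0],
    [0,0,0],
    [0,0,0],
    [0,0,0],
    [0,0,0],
    [0,0,0],
    [0,0,0],
    [0,0,0],
    [0,0,0],
    [0,0,0],
  ],
  spin=[-0.038,-0.038,-0.038,-0.038,-0.038,-0.038,-0.038,-0.038,-0.038,-0.038,-0.038,-0.038,-0.038,-0.038,-0.038,-0.038,-0.038,-0.038,-0.038,-0.038],
)

```text
time_s: 13.7
ee_pos: [0.4012, 0.2286, 0.2457]
eef_rot: [0.036, 0.999, -0.0, -0.0]
force: [0.1, -0.2, 0.4]
finger_gap: 0.0
```

```bash
python3 look.py wrist:w11 top:t11
```

```text
t 13.7 p [0.4012 0.2286 0.2457] heading 175.92 tz [-0. -0. -1.] F [ 0.1 -0.2  0.4] T [ 0.02 -0.01  0.01] gap 0.0 q [ 0.35 -0.09  1.66 -0.    1.58 -1.15]
```

View pics/w11.png

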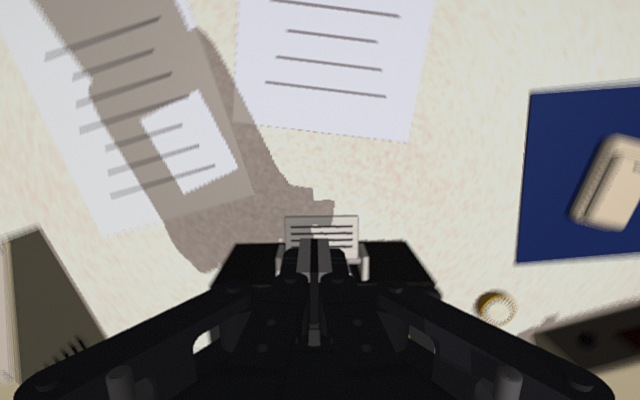

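View pics/t11.png

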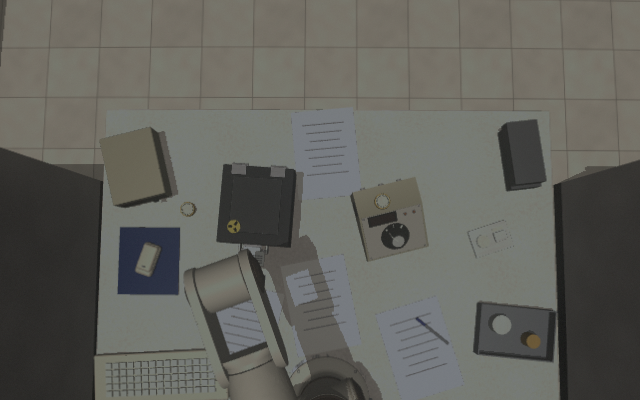

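```bash
python3 - <<'E'
from h import *
c=cams.get_calibration("wrist");o=-c["R"].T@c["t"]
for px in ((285,215),(358,215),(360,272)):
    r=np.r_[cv2.undistortPoints(np.float64([[px]]),c["intrinsics"],c["dist_coeffs"])[0,0],1]
    d=c["R"].T@r; print((o+d*(.098-o[2])/d[2]).round(4))
C=[.6121,.2167,-.0734]
print(world(C,[[-.184,.036,.098],[-.184,-.036,.098],[-.176,0,.098],[-.12,0,.131],[-.12,-.11,.131],[-.12,.11,.131]]).round(4))
im=cv2.imread("pics/w11.png")[190:310,200:450]
cv2.imwrite("pics/w11c.png",cv2.resize(cv2.convertScaleAbs(im,alpha=1.8,beta=30),None,fx=3.2,fy=3.2,interpolation=2))
E
```

```text
[0.4244 0.1999 0.098 ]
[0.4296 0.2695 0.098 ]
[0.4899 0.2692 0.098 ]
[[0.4312 0.2661 0.098 ]
 [0.426  0.1943 0.098 ]
 [0.4366 0.2296 0.098 ]
 [0.4924 0.2255 0.131 ]
 [0.4844 0.1158 0.131 ]
 [0.5005 0.3352 0.131 ]]
```

View pics/w11c.png

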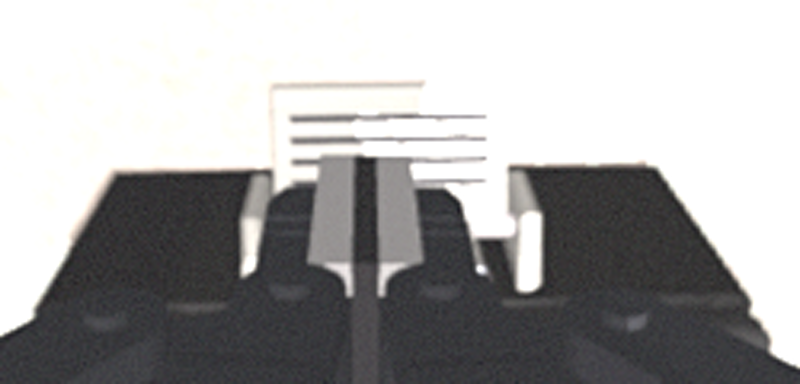

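>>> play_rows(
  gripper=[1,1,1,1,1,1,1,1,1,1,1],
  offset=[
    [-0.3,0.05,0],
    [-0.3,0.05,0],
    [-0.3,0.05,0],
    [0,0,0],
    [0,0,0.4],
    [0,0,0.4],
    [0,0,0.4],
    [0,0,0.4],
    [0,0,0.4],
    [0,0,0.4],
    [0,0,0],
  ],
  spin=[0,0,0,0,0,0,0,0,0,0,0],
)

```text
time_s: 14.72
ee_pos: [0.4364, 0.2325, 0.147]
eef_rot: [0.039, 0.999, -0.001, -0.002]
force: [-2.1, -0.4, -0.9]
finger_gap: -0.0
```

```bash
python3 look.py scene:s12; python3 look.py wrist:w12; python3 -c "
import cv2
a=cv2.imread('pics/s12.png')[100:260,290:450];cv2.imwrite('pics/s12c.png',cv2.resize(cv2.convertScaleAbs(a,alpha=1.5,beta=20),None,fx=3.7,fy=3.7,interpolation=2))"
```

```text
t 14.72 p [0.4364 0.2325 0.147 ] heading 175.59 tz [-0.004 -0.001 -1.   ] F [-2.1 -0.4 -0.9] T [-0.    0.05 -0.01] gap -0.0 q [ 0.33  0.03  1.74  0.    1.37 -1.16]
t 14.77 p [0.4369 0.2327 0.1488] heading 175.6 tz [-0.003 -0.001 -1.   ] F [-0.2  0.6  0.3] T [-0.06 -0.03  0.02] gap 0.0002 q [ 0.33  0.03  1.74  0.    1.38 -1.16]
```

View pics/s12c.png

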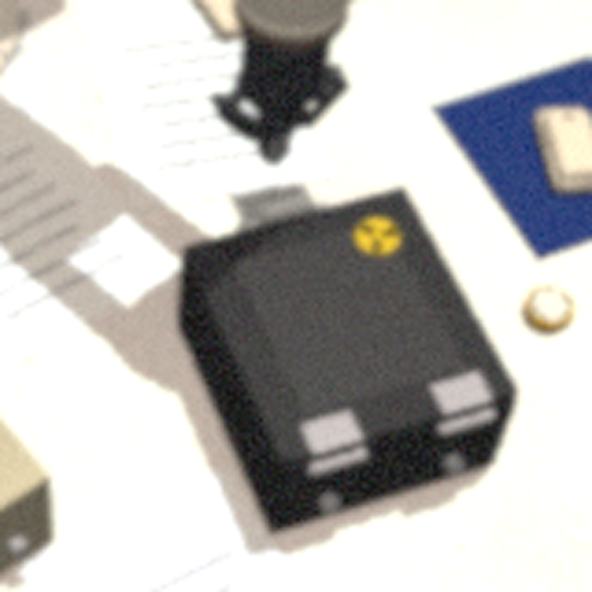

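View pics/w12.png

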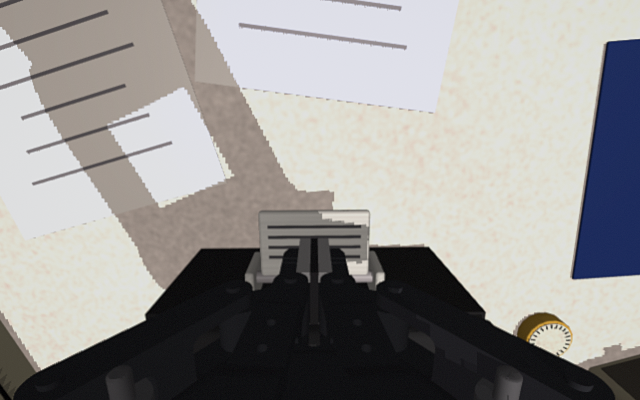

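>>> play_rows(
  gripper=[1,1,1,1,1,1],
  offset=[
    [0,0,0.15],
    [0,0,0.15],
    [0,0,0.15],
    [0,0,0.1],
    [0,0,0],
    [0,0,0],
  ],
  spin=[0,0,0,0,0,0],
)

```text
time_s: 15.32
ee_pos: [0.4372, 0.233, 0.1278]
eef_rot: [0.038, 0.999, -0.0, -0.0]
force: [-0.2, -0.6, 0.9]
finger_gap: -0.0002
```

>>> play_rows(
  gripper=[1,1,1,1],
  offset=[
    [0,0,0.1],
    [0,0,0.1],
    [0,0,0],
    [0,0,0],
  ],
  spin=[0,0,0,0],
)

```text
time_s: 15.65
ee_pos: [0.4372, 0.233, 0.1197]
eef_rot: [0.038, 0.999, -0.0, -0.0]
force: [-0.2, -0.2, 0.2]
finger_gap: -0.0001
```

```bash
python3 look.py wrist:w13; python3 -c "
import cv2
a=cv2.imread('pics/w13.png')[180:320,200:440];cv2.imwrite('pics/w13c.png',cv2.resize(cv2.convertScaleAbs(a,alpha=1.8,beta=20),None,fx=3.3,fy=3.3,interpolation=2))"
```

```text
t 15.65 p [0.4372 0.233  0.1197] heading 175.66 tz [-0. -0. -1.] F [-0.2 -0.2  0.2] T [-0.    0.03  0.01] gap -0.0001 q [ 0.33  0.05  1.78  0.    1.31 -1.16]
```

View pics/w13c.png

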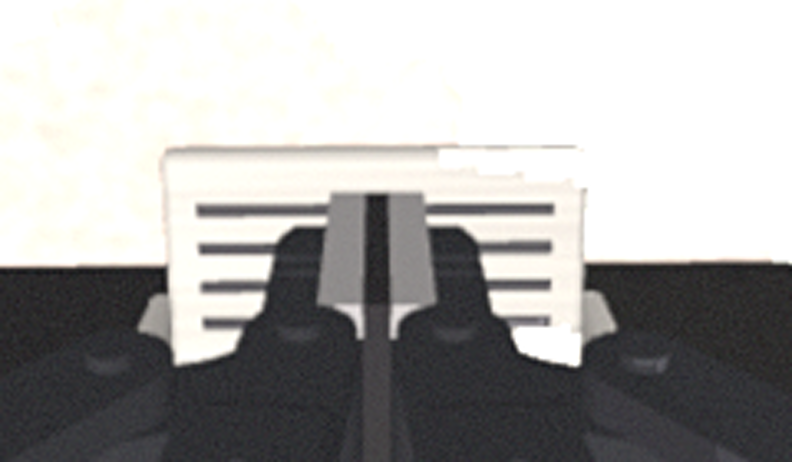

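>>> play_rows(
  gripper=[1,1,1,1],
  offset=[
    [0,0,0.1],
    [0,0,0.1],
    [0,0,0],
    [0,0,0],
  ],
  spin=[0,0,0,0],
)

```text
time_s: 16.03
ee_pos: [0.4371, 0.2329, 0.1116]
eef_rot: [0.038, 0.999, -0.0, -0.0]
force: [1.0, -0.1, -0.4]
finger_gap: 0.0004
```

>>> play_rows(
  gripper=[1,1,1],
  offset=[
    [0,0,0.1],
    [0,0,0.05],
    [0,0,0],
  ],
  spin=[0,0,0],
)

```text
time_s: 16.28
ee_pos: [0.437, 0.2329, 0.1054]
eef_rot: [0.038, 0.999, -0.0, -0.0]
force: [-0.9, -0.3, 0.2]
finger_gap: -0.0001
```

```bash
python3 look.py wrist:w14; python3 -c "
import cv2
a=cv2.imread('pics/w14.png')[180:320,200:440];cv2.imwrite('pics/w14c.png',cv2.resize(cv2.convertScaleAbs(a,alpha=1.8,beta=20),None,fx=3.3,fy=3.3,interpolation=2))"
```

```text
t 16.28 p [0.437  0.2329 0.1054] heading 175.66 tz [-0.001 -0.    -1.   ] F [-0.9 -0.3  0.2] T [-0.01  0.02  0.  ] gap -0.0001 q [ 0.33  0.06  1.79  0.    1.28 -1.16]
```

View pics/w14c.png

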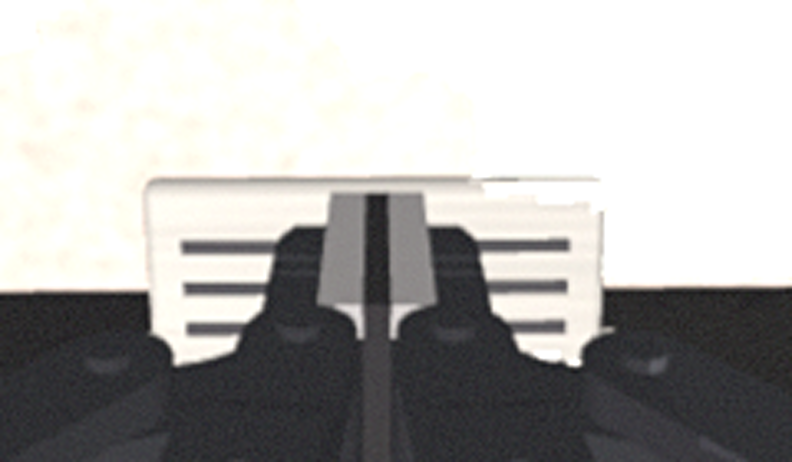

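>>> play_rows(
  gripper=[1,1,1,1],
  offset=[
    [0,0,0.1],
    [0,0,0.1],
    [0,0,0],
    [0,0,0],
  ],
  spin=[0,0,0,0],
)

```text
time_s: 16.67
ee_pos: [0.4372, 0.233, 0.0977]
eef_rot: [0.038, 0.999, -0.0, -0.0]
force: [-0.3, -0.7, 0.7]
finger_gap: -0.0002
```

>>> play_rows(
  gripper=[1,1,1],
  offset=[
    [0,0,0.05],
    [0,0,0.05],
    [0,0,0],
  ],
  spin=[0,0,0],
)

```text
time_s: 16.92
ee_pos: [0.4373, 0.233, 0.0937]
eef_rot: [0.038, 0.999, 0.0, 0.0]
force: [-1.1, 0.2, 2.0]
finger_gap: 0.0001
```

```bash
python3 look.py wrist:w15; python3 -c "
import cv2
a=cv2.imread('pics/w15.png')[180:320,200:440];cv2.imwrite('pics/w15c.png',cv2.resize(cv2.convertScaleAbs(a,alpha=1.8,beta=20),None,fx=3.3,fy=3.3,interpolation=2))"
```

```text
t 16.92 p [0.4373 0.233  0.0937] heading 175.66 tz [ 0.  0. -1.] F [-1.1  0.2  2. ] T [0.06 0.05 0.01] gap 0.0001 q [ 0.33  0.08  1.81  0.    1.26 -1.16]
```

View pics/w15c.png

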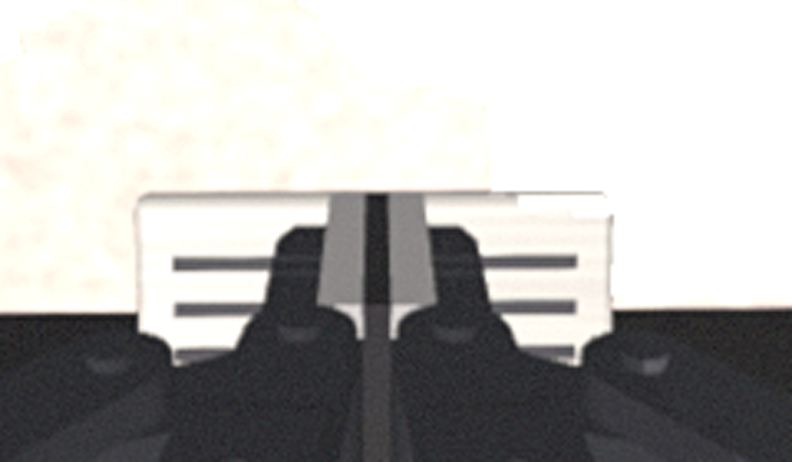

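>>> play_rows(
  gripper=[1,1,1,1,1,1,1,1],
  offset=[
    [0,0,0.05],
    [0,0,0.05],
    [0,0,0.04],
    [0,0,0.04],
    [0,0,0],
    [0,0,0],
    [0,0,0],
    [0,0,0],
  ],
  spin=[0,0,0,0,0,0,0,0],
)

```text
time_s: 17.63
ee_pos: [0.4378, 0.2331, 0.0875]
eef_rot: [0.038, 0.999, 0.0, 0.001]
force: [-1.8, -1.7, 14.2]
finger_gap: 0.0
```

```bash
python3 look.py scene:s16; python3 -c "
import cv2
a=cv2.imread('pics/s16.png')[60:260,270:470];cv2.imwrite('pics/s16c.png',cv2.resize(cv2.convertScaleAbs(a,alpha=1.5,beta=20),None,fx=3,fy=3,interpolation=2))"
```

```text
t 17.63 p [0.4378 0.2331 0.0875] heading 175.66 tz [ 0.001  0.    -1.   ] F [-1.8 -1.7 14.2] T [-0.28  0.17 -0.01] gap 0.0 q [ 0.33  0.08  1.82 -0.    1.24 -1.16]
```

View pics/s16c.png

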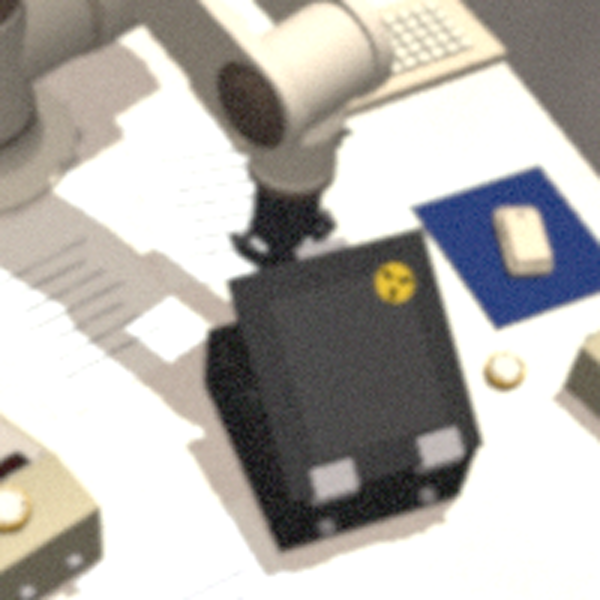

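>>> play_rows(
  gripper=[1,1,1,1,1,1,1,1,1,1,1,1],
  offset=[
    [0,0,-0.05],
    [0,0,0],
    [0,0,0],
    [0,0,0],
    [0,0,0],
    [0,0,0],
    [0,0,0],
    [0,0,0],
    [0,0,0],
    [0,0,0],
    [0,0,0],
    [0,0,0],
  ],
  spin=[0,0,0,0,0,0,0,0,0,0,0,0],
)

```text
time_s: 18.68
ee_pos: [0.4373, 0.233, 0.0887]
eef_rot: [0.038, 0.999, 0.0, -0.0]
force: [0.8, -0.4, 4.3]
finger_gap: -0.0002
```

>>> play_rows(
  gripper=[1,1,1,1,1,1,1,1,1,1,1,1,1,1],
  offset=[
    [0,0,-0.1],
    [0,0,-0.2],
    [0.2,0,-0.3],
    [0.4,0,-0.3],
    [0.4,0,-0.3],
    [0.4,0,-0.3],
    [0.4,0,-0.3],
    [0.3,0,-0.3],
    [0,0,-0.3],
    [0,0,0],
    [0,0,0],
    [0,0,0],
    [0,0,0],
    [0,0,0],
  ],
  spin=[0,0,0,0,0,0,0,0,0,0,0,0,0,0],
)

```text
time_s: 19.85
ee_pos: [0.3534, 0.2391, 0.184]
eef_rot: [0.038, 0.999, -0.0, -0.001]
force: [-0.1, -0.6, -0.9]
finger_gap: -0.0002
```

```bash
python3 look.py scene:s17 ; python3 look.py top:t17; python3 -c "
import cv2
a=cv2.imread('pics/t17.png')[100:300,170:440];cv2.imwrite('pics/t17c.png',cv2.resize(cv2.convertScaleAbs(a,alpha=1.5,beta=20),None,fx=2.9,fy=2.9,interpolation=2))"
```

```text
t 19.85 p [0.3534 0.2391 0.184 ] heading 175.64 tz [-0.001 -0.001 -1.   ] F [-0.1 -0.6 -0.9] T [ 0.03 -0.02  0.03] gap -0.0002 q [ 0.41 -0.14  1.83  0.    1.46 -1.08]
t 19.9 p [0.3535 0.2392 0.1841] heading 175.65 tz [-0.001 -0.    -1.   ] F [0.2 0.1 0.2] T [ 0.02  0.03 -0.01] gap -0.0001 q [ 0.41 -0.14  1.83  0.    1.46 -1.08]
```

View pics/s17.png

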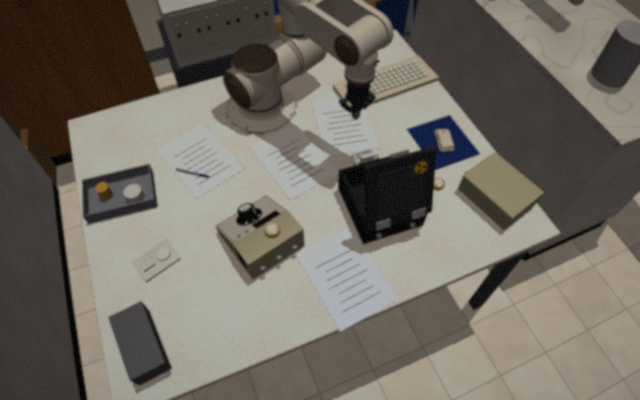

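View pics/t17c.png

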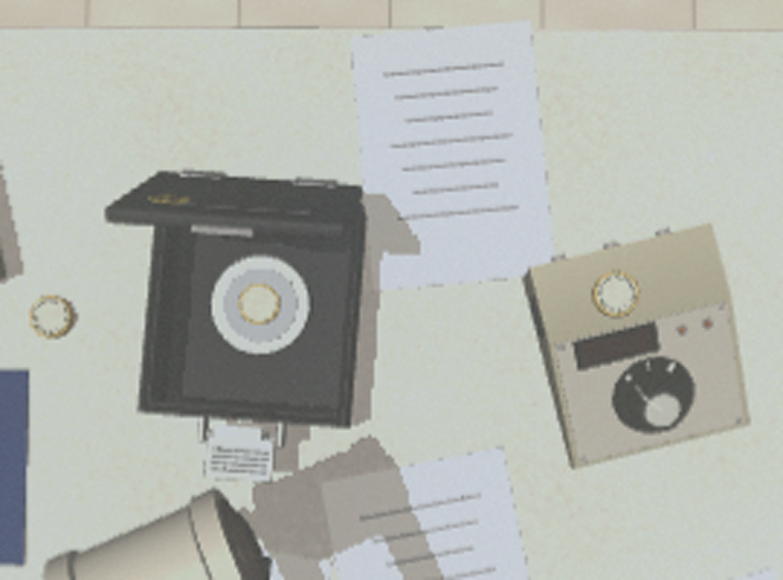

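```bash
python3 - <<'E'
from h import *
C=[.6121,.2167,-.0734]
for a in (1.1,1.2,1.25,1.3):
    # front edge rel. hinge (hinge ~ x .12, z .115): rest (-.24,.016)
    x=-.24*np.cos(a)+.016*np.sin(a); z=.24*np.sin(a)+.016*np.cos(a)
    P=world(C,[[.12+x,y,.115+z] for y in (.11,-.11)]); print(a,proj("top",P).round(1).tolist(),proj("scene",P).round(1).tolist())
c=cv2.imread("pics/s17.png")[130:240,325:445]; cv2.imwrite("pics/s17c.png",cv2.resize(cv2.convertScaleAbs(c,alpha=2,beta=20),None,fx=5,fy=5,interpolation=2))
E
```

```text
1.1 [[206.5, 185.3], [289.1, 191.7]] [[429.5, 140.2], [358.5, 159.1]]
1.2 [[206.7, 176.4], [289.6, 182.8]] [[433.6, 144.0], [361.7, 163.3]]
1.25 [[206.8, 171.9], [289.9, 178.3]] [[435.7, 146.2], [363.4, 165.8]]
1.3 [[207.1, 167.3], [290.2, 173.8]] [[437.8, 148.6], [365.0, 168.4]]
```

View pics/s17c.png

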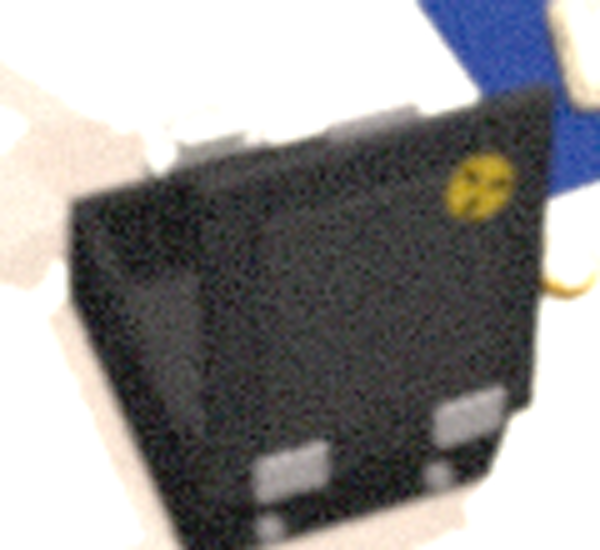

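```bash
python3 -c "
from station import ctrl
print(ctrl.finish_job())"
```

```text
the job is handed in; nothing more can be done
None
```

I turned the high-voltage knob anticlockwise from high to low and then to off, with two grips. Then I pressed the latch paddle down with closed fingers until it reached its stop. The lid sprang open by itself, and I backed the arm off and handed the job in at about 20 s.

**Last checks:**
- **Knob:** the wrist picture shows the pointer at the off dot, matching the predicted off position to within a few degrees. The final top picture still shows it there.
- **Lid:** its front corner in the scene picture fits an opening of about 1.25 rad, its stop. The top picture fits about 1.2 rad.
- **Paddle:** it looks level again in the top picture, but I did not measure it. The force reading is near zero with the arm clear.
- **Bystanders:** they look unmoved in the last scene picture, but I did not measure their positions.

**What went wrong or disagreed:**
- **First grip:** it was too high. One finger rode up onto the knob's cap and pushed with about 45 N sideways and 33 N up, so I opened, went lower and gripped again cleanly.
- **Fingertip position:** the wrist pictures and the height at which the fingers touched the paddle both put the shut fingertips about 7 mm behind the tool point, not 22 mm ahead as stated. I therefore went down to the paddle by force reading.
- **Paddle push:** at the stop the reading was about 14 N, above the 6 N stated. I eased it off to about 4 N.

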